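# Uncouple the shaker's drawbar from its drive ball and hold it up

### The job

The drive ball of the bench shaker has to be wiped, so uncouple the drawbar for your colleague: draw the yellow-headed lock pin and stand it foot-down, fully home, in the free hole of the blue pin holder, then pinch the red latch tab over to the black grip tab against its spring and, still pinching both tabs, lift the drawbar until its coupler head is about 6 cm above where it sat. Finish while holding it up by the two tabs - do not put it down or let go - and leave the culture dishes on the tray, the bottles and the stack of dishes where they are.

Things in the scene. Friction and masses are not known exactly. Their poses are not given: they have to be found in the camera images.
- shaker: bench shaker, 150 x 355 mm, fixed: white drive housing (60 mm high) at its own -y end, steel tray with dishes (rim 66 mm high) at its +y end, grey drawbar along own x = 0 between. Origin on the bench, z up. Coupled, the drawbar is level: top 98, axis 90, underside 82 mm above the bench, 24 mm wide. In own y: ball -100, tabs -45, lock pin +5, hinge +60 mm
- drive_ball (a point): centre of the steel ball (28 mm diameter) on the drive housing, 90 mm above the bench
- coupler (a point): centre of the cup of the coupler head (grey, 41 mm diameter, its top 25 mm above this point) at the free end of the drawbar; coincides with drive_ball while coupled; 160 mm from the hinge
- drawbar_hinge (a point): point on the hinge axis of the drawbar, midway, 90 mm above the bench; the axis is level, along the shaker's own x
- grip_point (a point): where to pinch the tabs: midway between their outer faces when the latch is fully pulled, 36 mm above the drawbar's axis, 105 mm from the hinge along it. Axes: x across the drawbar (from latch tab to grip tab, the way the latch is pulled), y along it towards the hinge, z up square to it; they tilt with the drawbar
- drawbar: grey drawbar; origin on the hinge axis, axes as grip_point. It carries the fixed black grip tab, an upright 5 x 20 mm tab 105 mm from the hinge: its outer face is 17 mm to own +x of the drawbar's axis, its top 50 mm above the axis
- latch: spring latch, a slide under the drawbar with the red latch tab, an upright 5 x 20 mm tab facing the grip tab: outer face 30 mm to own -x of the drawbar's axis while home, top 50 mm above the axis. The tabs' outer faces are 47 mm apart at rest, 34 mm with the latch fully pulled; both stand 42 mm clear above the drawbar's top. Origin on the hinge axis while home
- latch_travel (a joint): travel of the latch in m: 0 home, its jaw hooked under the ball so that the drawbar cannot rise; 0.013 fully pulled towards the grip tab (shaker's own +x). The jaw clears the ball from 0.008 on. Spring: 5 N at home, 11.5 N fully pulled; it snaps back when let go. The lock pin, while in, bars it
- drawbar_angle (a joint): angle of the drawbar in rad: 0 level, coupled; grows as the coupler end is lifted, up to 0.9. The coupler rises 160 mm x sin(angle). No friction: it falls back (about 3 N at the tabs) when let go
- lock_pin: loose lock pin, 45 g, 87 mm long, upright at the start through drawbar and latch (1.5 mm play), collar resting on the drawbar. Origin at the tip of its foot, z towards its head: steel shank 8 mm diameter, tapered foot; collar 18 mm diameter at 50 to 53 mm; yellow round head 16 mm diameter at 53 to 87 mm. Home in the holder, its foot is on the bottom of the hole
- pin_holder: blue block, 46 x 70 mm, 60 mm high, fixed on the bench, origin under its centre, z up. A hex key stands at own y = +22 mm, reaching 85 mm above the bench; the free hole is at own y = -15 mm
- holder_hole (a point): centre of the mouth of the free hole of the pin holder, 60 mm above the bench: 11 mm diameter, 48 mm deep, upright
- dish_left: clear culture dish with a tan filling, 59 mm diameter, 16 mm high, loose on the shaker's tray; origin under its centre
- dish_right: the other such dish on the tray; origin under its centre
- media_bottle: clear bottle with a blue cap, 86 mm diameter, 176 mm high, at the back of the bench; origin under its centre
- media_bottle_b: the second such bottle at the back; origin under its centre
- dish_stack: stack of clear dishes, 59 mm diameter, 81 mm high, behind the shaker; origin under its centre
- buffer: small white-capped bottle, 45 mm diameter, 88 mm high, at the back right; origin under its centre
There are look-alikes about, which are no part of the job. There is more than one size of the pin_holder; the job needs the larger.

How it is judged:
On the way, in this order (a step that is already met when the one before it is completed fails the run):
1. the lock pin stands released, foot-down and fully home, in the free hole of the holder (horizontal distance between lock_pin and holder_hole below 0.006 m and z of lock_pin in the frame of holder_hole below -0.044 m and angle between lock_pin's own z axis and vertical below 0.12 rad and contact force between the fingers and lock_pin below 0.2 N), for 0.2 s.
2. the latch is pulled clear of the ball with the coupler still on it (value of joint latch_travel above 0.008 m and value of joint drawbar_angle below 0.05 rad), for 0.1 s.
At the end, for the whole second after the job is handed in: Drawbar held still, raised over 0.25 rad (coupler 40 mm up), by fingers pinching both tabs (each over 1 N), latch over 8 mm pulled; lock pin upright (0.12 rad) in the holder's free hole, within 6 mm of its axis, its foot at least 44 mm deep (value of joint drawbar_angle above 0.25 rad and velocity of joint drawbar_angle between -0.05 and 0.05 rad/s and value of joint latch_travel above 0.008 m and contact force between the fingers and drawbar above 1 N and contact force between the fingers and latch above 1 N and horizontal distance between lock_pin and holder_hole below 0.006 m and z of lock_pin in the frame of holder_hole below -0.044 m and angle between lock_pin's own z axis and vertical below 0.12 rad); the arm keeps its last pose, push and grip.
It fails at once if a culture dish on the tray is shifted by more than 25 mm (distance of any of dish_left, dish_right from where it was at the start of the episode above 0.025 m).
It fails at once if a bottle or the dish stack is shifted by more than 25 mm (distance of any of media_bottle, media_bottle_b, dish_stack, buffer from where it was at the start of the episode above 0.025 m).
It also fails if it takes over 51 s, if anything falls off the work surface, if the arm or the gripper's body presses on something with over 40 N, if the wrist force passes 120 N, or if a joint passes its speed limit or range.

### The arm

A 6-joint arm with a two-finger parallel gripper is mounted at the origin on the work surface; the furniture and walls round the work are solid. World frame = base frame: x ahead of the robot, y to its left, z up, the work surface at z = 0. Lengths are in m, angles in rad, forces in N, time in s.
With the tool pointing down it reaches from about 0.35 to 0.8 m from the base axis. Payload 7.3 kg.
Tool frame: the origin (TCP) lies midway between the tips of the shut fingers; the grasp point (between the pads) lies 19 mm behind it; z points along the fingers, y is the line along which they close (so a half turn about z gives the same grasp; the last joint's range is limited). The gripper opens to 85 mm and grips with 20 to 120 N. Pads are 22 mm wide; open, the fingers measure 114 mm over their backs; the gripper's body (76 mm by 85 mm) begins 54 mm behind the grasp point. The pads swing forward as they close: fully open they stand 13 mm farther back than shut.
Start: joints at [-1.39, 0.342, 1.524, -0, 1.275, -0.146], TCP at [0.169, -0.497, 0.231] pointing down, gripper open.
Joint ranges: [-2.53, 2.53], [-0.77, 2.02], [0.04, 2.7], [-1, 4.14], [0.28, 2.66], [-3.11, 3.11]. Speed limits (rad/s): [2.57, 2.57, 3.14, 3.14, 3.14, 3.14].

### API

Orientations are given as a 3x3 rotation matrix whose columns are the frame's x, y, z axes.
In Python, from station import bot gives the robot as it stands. The module is installed in compiled form; this text tells all that it offers.
- The arm moves only by the shell command python3 -m pendant 'ROWS'. ROWS is JSON, one flat list of numbers, 5 for each row, row after row: the finger opening in mm, from 0 to 85.4, then the shift along the tool's x, y, z in units of 30 mm (1.0 is 30 mm), then the turn about the tool's z in degrees. A call has 1 to 8 rows; each row is the pose to reach, as a shift and turn from the pose commanded when the call began, along the tool's axes at that moment; what a row does not reach only later rows make up. A row lasts 1/10 s, in which the tool goes at most 50 mm and 8.59 degrees, less where a joint would pass 70% of its speed; a pose out of reach is approached as far as the arm can. A call with a gripper value outside its range is refused whole. The fingers move at their own pace and stop on an object; the grip force is fixed at half the most. Time passes only in rows, so rows that repeat a pose let the fingers close. It gives the time, the measured TCP pose, the force, the opening and the grip force at its end, in the units of the state.
- bot.sense(): the state, without advancing time (a new reading comes with each control period).
- bot.snapshot(name): name is "scene" or "side" or "wrist"; returns the picture (384x512x3 uint8, red, green, blue); there is no depth.
- bot.get_calibration(name): a dict with "mtx" (3x3 intrinsics, pixels), "R" (3x3) and "t" (3): a world point X has camera coordinates R X + t. Camera axes: x right, y down, z forward; pixel columns grow to the right and rows downward; lengths in m; the calibration is good to about 2 mm. A picture is of the moment at which its call begins: read the wrist's pose just before it. get_calibration takes no time and is no camera call; for the wrist camera it gives the pose at the moment of the call.
- bot.finish_job(): hands the job in; it is judged then, once.
The state is a dict: "t": time; "joint_pos": joint angles; "dq": joint speeds; "effort": joint torques, N m; "position": TCP position; "tcp_rot": TCP orientation; "force": force on the tool from outside, world axes, zero at the start; "moment": the same for the moment, N m; "width": opening from 0.0 (shut) to 1.0 (fully open); "gripper_force": force on a finger pad.
Only numpy, scipy, OpenCV 4.12 (cv2) and the standard library are available. Lean on these libraries where they do the work, as an engineer would, in place of code of your own. Each camera call takes 0.05 s, during which the arm holds its last target. There are 200 camera calls.

## Working session

There is one attempt and no reset: what is moved stays moved. The work goes in short steps, Python scripts to look and compute and a shell command to move; the robot and the scene stay as the last step left them, time stands still between calls to the robot, and variables do not carry over. Pictures are saved under pics/ and viewed, at most 10 in all, crops included, and the job is handed in when it is done.

```bash
mkdir -p pics; python3 - <<'E'
from station import bot
import cv2,numpy as np
a=bot.snapshot("scene");b=bot.snapshot("side")
cv2.imwrite("pics/scene0.png",a[:,:,::-1]);cv2.imwrite("pics/side0.png",b[:,:,::-1])
s=bot.sense();print(s["t"],s["position"],s["tcp_rot"],s["width"])
for n in("scene","side","wrist"):
    c=bot.get_calibration(n);print(n,np.round(c["mtx"],1).tolist(),np.round(c["R"],3).tolist(),np.round(-np.array(c["R"]).T@np.array(c["t"]),3))
E
```

```text
0.1 [ 0.16849732 -0.4968587   0.23068414] [[ 9.47071423e-01  3.21022819e-01 -2.61751735e-04]
 [ 3.21022868e-01 -9.47070446e-01  1.37458664e-03]
 [ 1.93376346e-04 -1.38586002e-03 -9.99999021e-01]] 0.9997699202727506
scene [[447.2, 0.0, 259.8], [0.0, 447.2, 180.5], [0.0, 0.0, 1.0]] [[-0.275, -0.961, -0.017], [-0.72, 0.218, -0.659], [0.637, -0.169, -0.752]] [-0.331  0.188  1.185]
side [[471.4, 0.0, 245.9], [0.0, 471.4, 193.4], [0.0, 0.0, 1.0]] [[1.0, 0.014, -0.013], [-0.0, -0.689, -0.725], [-0.02, 0.725, -0.689]] [ 0.576 -1.125  1.117]
wrist [[310.4, 0.0, 258.8], [0.0, 310.4, 191.3], [0.0, 0.0, 1.0]] [[0.321, -0.947, -0.001], [-0.915, -0.31, 0.259], [-0.246, -0.082, -0.966]] [ 0.232 -0.475  0.372]
```

View pics/scene0.png

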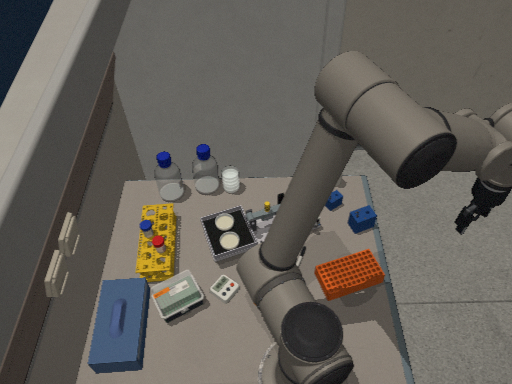

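View pics/side0.png

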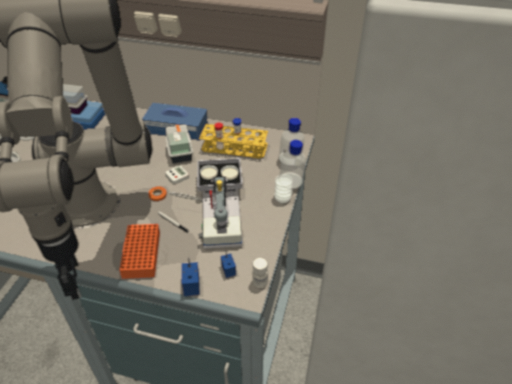

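The side view shows the shaker near (220,205), with the yellow pin head near (220,184). There are two blue holders: a large one at (190,278) and a small one at (228,264). The larger one fits the description, and I'll confirm it in an enlarged crop.

```bash
python3 - <<'E'
import cv2,numpy as np
b=cv2.imread("pics/side0.png")
c=b[150:300,165:285];cv2.imwrite("pics/crop1.png",cv2.resize(c,None,fx=4,fy=4,interpolation=cv2.INTER_CUBIC)[:600])
E
```

```text
(no output)
```

View pics/crop1.png

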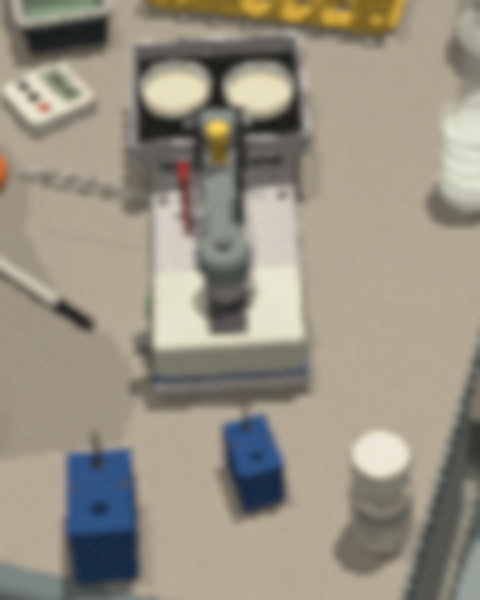

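The crop confirms it. The large holder is at crop (100,515), with its free hole at (99,509) and its hex key at (97,450). The smaller look-alike is at (252,460). The pin head is at (217,130), the coupler at (222,245) and the red tab at (184,170).

```bash
cat > h.py <<'E'
from station import bot
import numpy as np,cv2
def ray(name,px,z,cal=None):
    c=cal or bot.get_calibration(name);K,R,t=[np.array(c[k]) for k in("mtx","R","t")]
    d=R.T@np.linalg.solve(K,[px[0],px[1],1.]);o=-R.T@t
    return o+d*(z-o[2])/d[2]
def proj(X,cal):
    K,R,t=[np.array(cal[k]) for k in("mtx","R","t")];p=K@(R@np.array(X)+t);return p[:2]/p[2]
def tool(X,yaw_from=None):
    "shift in row units from measured pose to world point X"
    s=bot.sense();return np.round(np.array(s["tcp_rot"]).T@(np.array(X)-s["position"])/0.03,3)
E
python3 - <<'E'
from h import *
f=lambda x,y:(165+x/4,150+y/4)
for n,p,z in[("hole",(99,509),.06),("key",(97,437),.085),("headtop",(217,124),.133),("coup",(222,243),.115),("redtop",(184,162),.14),("housL",(155,343),.06),("housR",(304,340),.06),("trayL",(134,46),.066),("trayR",(298,38),.066)]:
    X=ray("side",f(*p),z);print(n,np.round(X,4),tool(X) )
E
```

```text
hole [ 0.3963 -0.3474  0.06  ] [ 8.79  -2.271  5.694]
key [ 0.393  -0.3047  0.085 ] [ 9.143 -3.656  4.863]
headtop [ 0.464  -0.0336  0.133 ] [ 14.286 -11.458   3.275]
coup [ 0.473  -0.1457  0.115 ] [13.369 -7.821  3.87 ]
redtop [ 0.4421 -0.0844  0.14  ] [ 13.052 -10.09    3.039]
housL [ 0.4229 -0.1961  0.06  ] [11.248 -6.763  5.701]
housR [ 0.5339 -0.1929  0.06  ] [14.786 -5.677  5.7  ]
trayL [0.3782 0.1425 0.066 ] [ 13.461 -17.931   5.517]
trayR [0.5213 0.1531 0.066 ] [ 18.091 -16.737   5.516]
```

```bash
python3 -m pendant '[85,14.3,-11.45,0.7,-76, 85,14.3,-11.45,0.7,-76, 85,14.3,-11.45,0.7,-76, 85,14.3,-11.45,0.7,-76, 85,14.3,-11.45,0.7,-76, 85,14.3,-11.45,0.7,-76, 85,14.3,-11.45,0.7,-76, 85,14.3,-11.45,0.7,-76]'; python3 - <<'E'
from h import *
s=bot.sense();print(s["position"],np.round(s["tcp_rot"],3),tool([.464,-.0336,.21]))
E
```

```text
t: 0.9
position: [0.3844, -0.1585, 0.2159]
tcp_rot: [[0.038, 0.999, 0.0], [0.999, -0.038, -0.0], [-0.0, 0.0, -1.0]]
force: [1.5, -1.1, 0.3]
width: 0.991
gripper_force: 0.0
[ 0.38439759 -0.15852384  0.21591603] [[ 0.038  0.999  0.   ]
 [ 0.999 -0.038 -0.   ]
 [-0.     0.    -1.   ]] [4.262 2.493 0.197]
```

```bash
python3 -m pendant '[85,4.26,2.5,0.2,-6.8, 85,4.26,2.5,0.2,-6.8, 85,4.26,2.5,0.2,-6.8, 85,4.26,2.5,0.2,-6.8, 85,4.26,2.5,0.2,-6.8, 85,4.26,2.5,0.2,-6.8]'; python3 - <<'E'
from h import *
import json
c=bot.get_calibration("wrist");a=bot.snapshot("wrist");cv2.imwrite("pics/w1.png",a[:,:,::-1])
json.dump({k:np.array(v).tolist() for k,v in c.items()},open("w1.json","w"))
s=bot.sense();print(s["position"],np.round(s["tcp_rot"],3)); print(proj([.464,-.0336,.135],c))
E
```

```text
t: 1.5
position: [0.4638, -0.0367, 0.2098]
tcp_rot: [[-0.074, 0.997, -0.001], [0.997, 0.074, -0.0], [-0.0, -0.001, -1.0]]
force: [0.6, -0.7, 0.5]
width: 0.995
gripper_force: 0.0
[ 0.46383542 -0.03707904  0.20992799] [[-0.073  0.997 -0.001]
 [ 0.997  0.073 -0.   ]
 [-0.    -0.001 -1.   ]]
[257.94748916 198.01446341]
```

View pics/w1.png

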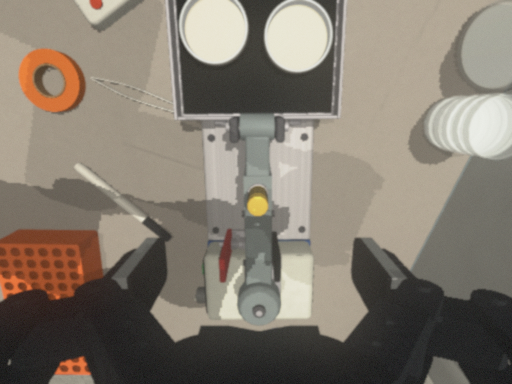

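The wrist view shows the yellow pin head at (258,202), the coupler at (259,303), the red tab at (226,255), the black tab at (276,255) and the hinge at (258,126). The gripper is nearly aligned.

```bash
python3 - <<'E'
from h import *
import json
c=json.load(open("w1.json"));a=cv2.imread("pics/w1.png");h=cv2.cvtColor(a,cv2.COLOR_BGR2HSV)
m=cv2.inRange(h,(20,120,90),(35,255,255))[150:260,200:320]
n,l,st,ce=cv2.connectedComponentsWithStats(m);i=1+st[1:,4].argmax();print(st[i]+[200,150,0,0,0],ce[i]+[200,150])
x,y,w,hh=st[i][:4]+[200,150,0,0]
print("head mid",ray(0,ce[i]+[200,150],.125,c))
m=(cv2.inRange(h,(0,120,60),(8,255,255))|cv2.inRange(h,(172,120,60),(180,255,255)))[220:290,205:245]
ys,xs=np.where(m);xs+=205;ys+=220;print("red",xs.min(),xs.max(),ys.min(),ys.max())
for r in range(ys.min(),ys.max()+1,6):print(r,xs[ys==r])
g=cv2.cvtColor(a,cv2.COLOR_BGR2GRAY)
k=cv2.HoughCircles(cv2.GaussianBlur(g[270:330,225:295],(3,3),0),cv2.HOUGH_GRADIENT,1,50,param1=100,param2=12,minRadius=15,maxRadius=28);print("coupler circ",k+np.array([225,270,0]))
for p,z in[((258,303),.095),((175,118),.066),((340,116),.066),((235.,128),.09),((283.,127),.09),((206,318),.06),((312,317),.06)]:print(p,np.round(ray(0,p,z,c),4))
E
```

```text
[247 193  21  23 380] [257.23684211 204.07368421]
head mid [ 0.4639857  -0.04135124  0.125     ]
red 220 230 230 281
230 [229]
236 [227 228 229]
242 [225 226 227 228 229]
248 [223 224 225 226 227 229]
254 [221 222 223 224 225 226 227 228 229]
260 [220 221 222 223 224 225 226 227]
266 [220 221 222 223 224 225 226]
272 [221 222 223 224 225]
278 [221 222 223 224]
coupler circ [[[258.5        308.5         22.79999924]]]
(258, 303) [ 0.4723 -0.1484  0.095 ]
(175, 118) [0.3857 0.0152 0.066 ]
(340, 116) [0.5327 0.0278 0.066 ]
(235.0, 128) [0.4415 0.012  0.09  ]
(283.0, 127) [0.4809 0.0157 0.09  ]
(206, 318) [ 0.4188 -0.1956  0.06  ]
(312, 317) [ 0.5339 -0.1857  0.06  ]
```

```bash
python3 - <<'E'
from h import *
print(tool([.4645,-.0412,.106]))
E
```

```text
[-0.138  0.014  3.464]
```

```bash
python3 -m pendant '[50,-0.14,0.01,1.5,-0.7, 50,-0.14,0.01,3.0,-0.7, 50,-0.14,0.01,3.46,-0.7, 50,-0.14,0.01,3.46,-0.7, 50,-0.14,0.01,3.46,-0.7, 8,-0.14,0.01,3.46,-0.7, 8,-0.14,0.01,3.46,-0.7, 8,-0.14,0.01,3.46,-0.7]'; python3 -m pendant '[8,0,0,0,0, 8,0,0,0,0, 8,0,0,0,0, 8,0,0,0,0]'
```

```text
t: 2.35
position: [0.4648, -0.0406, 0.1073]
tcp_rot: [[-0.087, 0.996, 0.0], [0.996, 0.087, -0.001], [-0.001, 0.0, -1.0]]
force: [-4.9, -2.1, 6.9]
width: 0.17
gripper_force: 58.2
t: 2.75
position: [0.4647, -0.0406, 0.1073]
tcp_rot: [[-0.087, 0.996, 0.0], [0.996, 0.087, -0.001], [-0.001, 0.0, -1.0]]
force: [-4.1, -2.2, 7.4]
width: 0.169
gripper_force: 58.2
```

```bash
python3 -m pendant '[8,0,0,-1,0, 8,0,0,-2.4,0, 8,0,0,-3.75,0, 8,0,0,-3.75,0, 8,-3,-0.8,-3.75,0, 8,-4.5,-1.25,-3.75,0, 8,-6,-1.7,-3.75,0, 8,-7.5,-2.1,-3.75,0]'; python3 - <<'E'
from h import *
print(tool([.396,-.41,.22]))
E
```

```text
t: 3.55
position: [0.4272, -0.2382, 0.2186]
tcp_rot: [[-0.088, 0.996, 0.0], [0.996, 0.088, -0.0], [-0.0, 0.0, -1.0]]
force: [1.1, -0.4, -1.1]
width: 0.164
gripper_force: 60.1
[-5.613 -1.537 -0.046]
```

```bash
python3 -m pendant '[8,-1.5,-0.4,0,0, 8,-3,-0.8,0,0, 8,-4.5,-1.2,0,0, 8,-5.6,-1.5,0,0, 8,-5.6,-1.5,0,0, 8,-5.6,-1.5,0,0]'; python3 - <<'E'
from h import *
import json
c=bot.get_calibration("wrist");a=bot.snapshot("wrist");cv2.imwrite("pics/w2.png",a[:,:,::-1])
json.dump({k:np.array(v).tolist() for k,v in c.items()},open("w2.json","w"))
s=bot.sense();print(s["position"],s["width"]);print(proj([.396,-.347,.06],c))
E
```

```text
t: 4.15
position: [0.3972, -0.408, 0.2179]
tcp_rot: [[-0.085, 0.996, -0.001], [0.996, 0.085, 0.001], [0.001, -0.001, -1.0]]
force: [0.7, 0.9, 0.3]
width: 0.162
gripper_force: 60.1
[ 0.3975754  -0.40719504  0.21819148] 0.16203372700253582
[262.02158705 114.09280283]
```

View pics/w2.png

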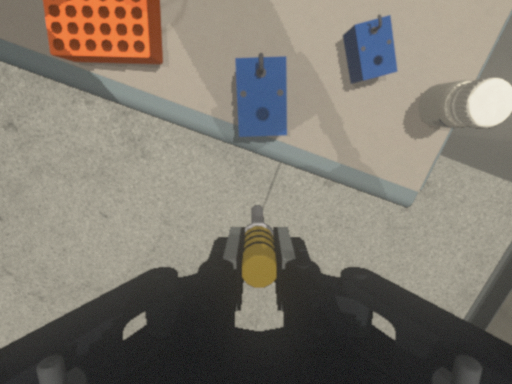

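The held pin has its foot at (257,208). The large holder's free hole is at (263,114) and its key at (261,62). The smaller holder is at (372,50). I'll measure the hole and the foot.

```bash
python3 - <<'E'
from h import *
import json
c=json.load(open("w2.json"));a=cv2.imread("pics/w2.png");g=cv2.cvtColor(a,cv2.COLOR_BGR2GRAY).astype(int)
sub=g[103:126,250:277];m=(sub<np.percentile(sub,50)*0.75).astype(np.uint8)
n,l,st,ce=cv2.connectedComponentsWithStats(m);i=1+st[1:,4].argmax();print(st[i],ce[i]+[250,103])
H=ray(0,ce[i]+[250,103],.06,c);print("hole",H)
b=cv2.inRange(cv2.cvtColor(a,cv2.COLOR_BGR2HSV),(105,120,50),(125,255,255))[50:142,225:300]
ys,xs=np.where(b);print("top",xs.min()+225,xs.max()+225,ys.min()+50,ys.max()+50)
P=np.array([[xs.min()+225,ys.max()+50],[xs.max()+225,ys.max()+50],[xs.min()+225,ys.min()+50],[xs.max()+225,ys.min()+50]],float)
print([np.round(ray(0,p,.06,c),4) for p in P])
for r in range(198,232,3):print(r,g[r,245:272])
E
```

```text
[10  7  8  7 16] [263.9375 111.9375]
hole [ 0.39761221 -0.34490019  0.06      ]
top 237 285 58 135
[array([ 0.374 , -0.3683,  0.06  ]), array([ 0.4195, -0.3644,  0.06  ]), array([ 0.3694, -0.3003,  0.06  ]), array([ 0.4122, -0.2967,  0.06  ])]
198 [165 162 161 163 161 157 160 160 163 164 158 155 156 158 157 152 150 152
 154 154 143 134 139 153 159 158 157]
201 [158 160 156 157 158 161 158 158 156 151 156 160 162 164 162 162 159 160
 156 149 142 146 155 164 163 160 156]
204 [157 153 150 156 158 157 158 160 160 151 147 153 154 152 148 152 155 154
 144 144 153 162 164 161 160 159 163]
207 [155 164 166 168 160 156 142 124 111 107 108 110 113 110 114 111 114 121
 132 148 158 158 161 162 162 157 158]
210 [158 159 162 161 161 151 125 105 105 105 109 110 111 111 112 110 109 118
 141 154 156 156 154 155 159 161 163]
213 [154 162 163 161 158 151 124 105 103 105 106 109 109 112 112 109 111 118
 148 159 161 162 160 163 162 158 160]
216 [158 158 157 158 157 151 121 103  99 100 100 101 102 103 104 102  99 108
 127 152 158 161 160 155 157 156 160]
219 [159 158 161 163 166 155 125 101  96  98  99 101  97 100 100  96 100  97
 105 140 153 156 157 152 150 154 157]
222 [157 154 157 155 156 150 127 109 117 121 122 121 123 124 124 123 123 123
 120 137 152 157 155 155 152 154 158]
225 [157 147 127 128 139 150 158 159 160 156 147 141 140 148 154 156 160 168
 173 175 162 135 118 121 137 153 160]
228 [123 144 141 136 130 128 123 117 116 116 114 106 104 102 102 107 110 113
 119 131 132 125 117 113 114 108 116]
231 [117 120 110 102  95  84  76  76  77  83  82  85  86  85  87  86  89  85
  79  79  82  88  93 100 104 109 111]
```

```bash
python3 - <<'E'
from h import *
import json
c=json.load(open("w2.json"));a=cv2.imread("pics/w2.png");g=cv2.cvtColor(a,cv2.COLOR_BGR2GRAY).astype(float)
s=g[102:127,250:277];print(s[::2].astype(int))
w=np.clip(np.median(s)-6-s,0,8);yy,xx=np.mgrid[102:127,250:277];p=[(w*xx).sum()/w.sum(),(w*yy).sum()/w.sum()];print(p,ray(0,p,.06,c))
p=[256.9,211];print("foot",ray(0,p,.162,c),ray(0,p,.158,c)); print(proj([.3975755,-.407195,.1587],c),proj([.3975755,-.407195,.205],c))
E
```

```text
[[90 89 88 91 88 90 90 90 94 92 92 88 88 92 90 89 91 91 92 92 90 90 89 89
  90 91 90]
 [89 89 90 92 90 88 91 90 88 90 88 88 91 89 87 89 86 90 89 89 88 89 94 89
  88 90 91]
 [90 87 87 88 87 90 87 86 89 87 84 84 85 85 85 85 89 92 90 91 90 88 89 89
  90 92 90]
 [88 87 86 88 89 88 83 81 79 72 72 73 67 69 71 74 77 81 88 88 91 92 91 88
  89 90 89]
 [86 88 89 86 90 85 80 73 70 69 65 64 65 65 65 68 70 74 82 87 89 92 91 92
  87 93 89]
 [90 90 88 87 89 81 75 69 65 67 67 67 63 65 68 65 67 68 75 83 86 91 93 90
  87 91 92]
 [88 87 88 88 85 81 74 67 65 71 69 66 69 65 68 70 64 65 71 76 87 89 91 93
  91 91 88]
 [89 87 87 88 88 83 78 71 72 66 66 65 67 68 69 66 63 68 76 84 90 89 91 90
  90 91 90]
 [88 89 89 89 87 88 84 79 71 68 65 68 67 66 64 69 68 76 87 86 90 90 91 88
  90 89 87]
 [90 90 88 90 90 91 90 88 82 80 81 78 78 76 79 77 83 86 88 91 92 88 90 90
  91 87 89]
 [91 91 91 88 87 91 88 89 88 88 90 91 87 89 88 89 90 90 92 92 91 88 91 91
  86 87 89]
 [91 87 87 91 90 91 90 89 88 93 89 92 90 90 87 92 90 90 90 90 89 90 88 91
  90 91 89]
 [90 88 90 88 90 88 91 90 93 91 94 93 90 89 90 89 91 90 89 87 92 90 91 90
  89 92 91]]
[np.float64(262.11381407471765), np.float64(113.43440486533449)] [ 0.39603346 -0.34639707  0.06      ]
foot [ 0.39703707 -0.40840136  0.162     ] [ 0.3971222  -0.40974158  0.158     ]
[257.87216999 207.83210103] [257.54482096 234.59155559]
```

```bash
python3 -m pendant '[8,1.2,0.08,0,0, 8,2.05,0.14,0.3,0, 8,2.05,0.14,1.5,0, 8,2.05,0.14,2.5,0, 8,2.05,0.14,2.5,0, 8,2.05,0.14,2.5,0]'; python3 - <<'E'
from h import *
c=bot.get_calibration("wrist");a=bot.snapshot("wrist");cv2.imwrite("pics/w3.png",cv2.resize(a[90:290,160:360,::-1],None,fx=3,fy=3))
s=bot.sense();print(s["position"],s["force"],tool([.3963,-.3458,.0713]),proj([.396,-.3464,.06],c))
E
```

```text
t: 4.8
position: [0.397, -0.3455, 0.1444]
tcp_rot: [[-0.088, 0.996, -0.0], [0.996, 0.088, 0.0], [0.0, 0.0, -1.0]]
force: [0.7, 0.2, -0.7]
width: 0.164
gripper_force: 60.1
[ 0.3974027  -0.34639344  0.14523132] [-0.51240774 -0.12391429 -0.5430066 ] [ 0.027 -0.038  2.464] [255.92790488 199.30708103]
```

View pics/w3.png

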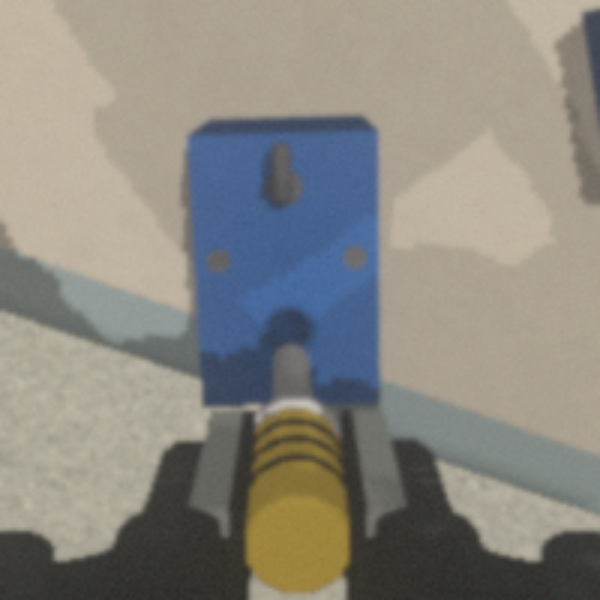

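```bash
python3 -m pendant '[8,0.01,-0.03,0.5,0, 8,0.01,-0.03,0.8,0, 8,0.01,-0.03,1.0,0, 8,0.01,-0.03,1.2,0, 8,0.01,-0.03,1.3,0, 8,0.01,-0.03,1.3,0]'
```

```text
t: 5.45
position: [0.3957, -0.3463, 0.1046]
tcp_rot: [[-0.087, 0.996, -0.0], [0.996, 0.087, -0.0], [-0.0, -0.0, -1.0]]
force: [0.0, 0.0, -0.3]
width: 0.166
gripper_force: 60.1
```

```bash
python3 -m pendant '[8,0,0,0.4,0, 8,0,0,0.7,0, 8,0,0,0.9,0, 8,0,0,1.0,0, 8,0,0,1.06,0, 8,0,0,1.06,0, 8,0,0,1.06,0]'
```

```text
t: 6.15
position: [0.3956, -0.3463, 0.073]
tcp_rot: [[-0.087, 0.996, -0.0], [0.996, 0.087, -0.0], [-0.0, -0.0, -1.0]]
force: [0.3, 0.2, -0.5]
width: 0.164
gripper_force: 60.1
```

```bash
python3 -m pendant '[8,0,0,0.03,0, 8,0,0,0.06,0, 8,0,0,0.06,0, 8,0,0,0.06,0]'; python3 -m pendant '[85,0,0,0.06,0, 85,0,0,0,0, 85,0,0,0,0, 85,0,0,0,0, 85,0,0,0,0, 85,0,0,0,0, 85,0,0,0,0, 85,0,0,0,0]'
```

```text
t: 6.55
position: [0.3957, -0.3463, 0.0713]
tcp_rot: [[-0.087, 0.996, 0.0], [0.996, 0.087, -0.0], [-0.0, 0.0, -1.0]]
force: [0.2, -0.7, 0.4]
width: 0.165
gripper_force: 60.4
t: 7.35
position: [0.3956, -0.3462, 0.0711]
tcp_rot: [[-0.087, 0.996, -0.0], [0.996, 0.087, -0.0], [-0.0, -0.0, -1.0]]
force: [-0.1, -0.4, 0.8]
width: 0.995
gripper_force: 0.0
```

```bash
python3 -m pendant '[85,0,0,-1,0, 85,0,0,-2.5,0, 85,0,0,-4,0, 85,0,0,-5,0, 85,0,0,-5,0, 85,0,0,-5,0]'; python3 - <<'E'
from h import *
c=bot.get_calibration("wrist");a=bot.snapshot("wrist");cv2.imwrite("pics/w4.png",a[:,:,::-1])
h=cv2.cvtColor(a,cv2.COLOR_RGB2HSV);m=cv2.inRange(h,(18,110,80),(36,255,255))[:,200:320]
n,l,st,ce=cv2.connectedComponentsWithStats(m);i=1+st[1:,4].argmax();print(st[i]+[200,0,0,0,0],ce[i]+[200,0])
print(proj([.396,-.3464,.099],c),proj([.396,-.3464,.112],c),tool([.4739-.0006,-.0907-.0,.22]))
E
```

```text
t: 7.95
position: [0.3956, -0.3462, 0.2214]
tcp_rot: [[-0.087, 0.996, 0.001], [0.996, 0.087, -0.001], [-0.001, 0.001, -1.0]]
force: [-0.1, -0.1, 0.4]
width: 0.997
gripper_force: 0.0
[252 176  17  22 284] [260.14788732 187.20070423]
[257.91709044 186.37886334] [257.87744502 190.1819317 ] [8.243 3.331 0.015]
```

View pics/w4.png

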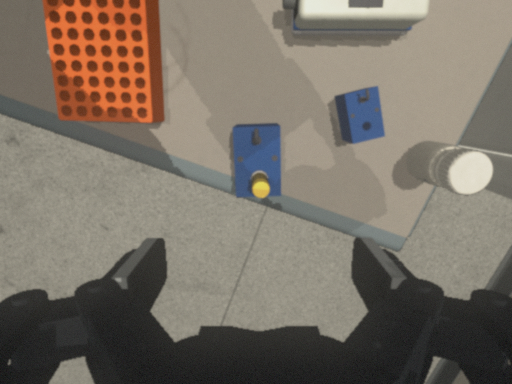

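The pin stands upright in the large holder's hole at (261,187). Its head is where I predicted for fully home (row 186.4), so it is seated. Next I'll work out the tab positions from w1.

```bash
python3 - <<'E'
from h import *
import json
c=json.load(open("w1.json"))
u=np.array([.9963,.0854]);v=np.array([-.0854,.9963]);P=np.array([.4647,-.0410])
for n,p,z in[("red out near top",(220,263),.14),("red bottom",(221,280),.14),("red far",(229,232),.1),("blk",(280,235),.14),("blk2",(281,275),.14),("pinhead",(257.2,204),.128),("coup",(258.5,303),.1)]:
    X=ray(0,p,z,c)[:2];print(n,X.round(4),"own",((X-P)@u*1e3).round(1),((X-P)@v*1e3+5).round(1))
g=cv2.imread("pics/w1.png");print(g[262,262:292].max(1),g[250,262:292].max(1))
print(tool([.4693,-.0909,.21]))
E
```

```text
red out near top [ 0.4392 -0.0849] own -29.1 -36.6
red bottom [ 0.4406 -0.0992] own -29.0 -50.9
red far [ 0.4418 -0.0763] own -25.8 -28.2
blk [ 0.4821 -0.0591] own 15.8 -14.5
blk2 [ 0.4858 -0.0915] own 16.7 -47.2
pinhead [ 0.4639 -0.0404] own -0.7 5.7
coup [ 0.4725 -0.1449] own -1.1 -99.1
[141 132 114 103  95  99  96  97  95  88  75  69  63  62  65  65  67  70
 103 160 199 210 212 212 212 212 214 212 214 213] [107 108 108 110 110 113 110 111 101  87  72  62  62  60  66  63  67  87
 121 133 138 137 138 138 139 138 138 138 136 140]
[8.248 3.198 0.349]
```

```bash
python3 -m pendant '[85,1.5,0.6,0.1,0, 85,3,1.2,0.2,0, 85,4.5,1.75,0.3,0, 85,6,2.33,0.3,0, 85,7.5,2.9,0.35,0, 85,8.25,3.2,0.35,0, 85,8.25,3.2,0.35,0, 85,8.25,3.2,0.35,0]'; python3 - <<'E'
from h import *
a=bot.snapshot("wrist");cv2.imwrite("pics/w5.png",a[:,:,::-1])
print(bot.sense()["position"],tool([.4693,-.0909,.106]))
E
```

```text
t: 8.8
position: [0.4692, -0.091, 0.2093]
tcp_rot: [[-0.088, 0.996, -0.003], [0.996, 0.088, 0.0], [0.001, -0.003, -1.0]]
force: [-0.1, -0.4, 0.3]
width: 1.0
gripper_force: 0.0
[ 0.46921743 -0.09167455  0.20957896] [0.024 0.012 3.453]
```

View pics/w5.png

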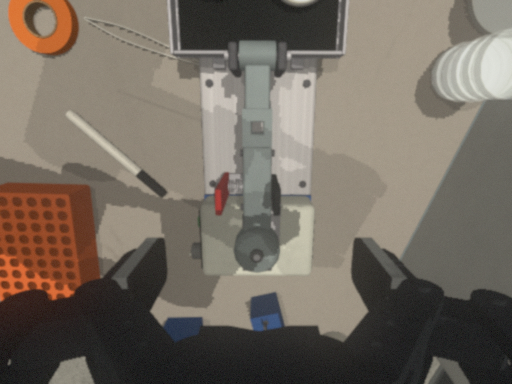

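The view shows the red tab at (221,193), the black tab at (276,194) and the empty pin hole at (257,127). The tabs sit midway between the fingers.

```bash
python3 -m pendant '[85,0.02,0.01,1.5,0, 85,0.02,0.01,2.8,0, 85,0.02,0.01,3.45,0, 85,0.02,0.01,3.45,0, 85,0.02,0.01,3.45,0, 20,0.02,0.01,3.45,0, 20,0.02,0.01,3.45,0, 20,0.02,0.01,3.45,0]'; python3 -m pendant '[20,0,0,0,0, 20,0,0,0,0, 20,0,0,0,0, 20,0,0,0,0, 20,0,0,0,0]'
```

```text
t: 9.65
position: [0.4685, -0.0909, 0.108]
tcp_rot: [[-0.087, 0.996, -0.003], [0.996, 0.087, -0.0], [-0.0, -0.003, -1.0]]
force: [-10.4, -0.8, 7.5]
width: 0.51
gripper_force: 5.0
t: 10.15
position: [0.4677, -0.0909, 0.1082]
tcp_rot: [[-0.088, 0.996, -0.004], [0.996, 0.088, -0.001], [-0.0, -0.004, -1.0]]
force: [-11.6, -2.2, 11.0]
width: 0.378
gripper_force: 60.2
```

```bash
python3 -m pendant '[20,0.065,0,-0.17,0, 20,0.137,0,-0.34,0, 20,0.22,0,-0.51,0, 20,0.31,0,-0.67,0, 20,0.41,0,-0.83,0, 20,0.51,0,-0.98,0, 20,0.6,0,-1.1,0, 20,0.695,0,-1.21,0]'; python3 -m pendant '[20,0,0,0,0, 20,0,0,0,0, 20,0,0,0,0, 20,0,0,0,0]';  python3 - <<'E'
from h import *
b=bot.snapshot("side");w=bot.snapshot("wrist")
cv2.imwrite("pics/end.png",np.hstack([cv2.resize(b[150:300,165:285],(400,500)),cv2.resize(w[150:384,106:406],(400,500))])[:,:,::-1])
E
```

```text
t: 10.95
position: [0.4659, -0.0702, 0.1429]
tcp_rot: [[-0.088, 0.996, -0.005], [0.996, 0.088, -0.001], [-0.0, -0.005, -1.0]]
force: [-5.3, -3.1, -8.7]
width: 0.375
gripper_force: 60.2
t: 11.35
position: [0.4659, -0.0701, 0.1429]
tcp_rot: [[-0.087, 0.996, -0.005], [0.996, 0.087, -0.0], [-0.0, -0.005, -1.0]]
force: [-6.5, -2.8, -5.7]
width: 0.373
gripper_force: 60.7
```

View pics/end.png

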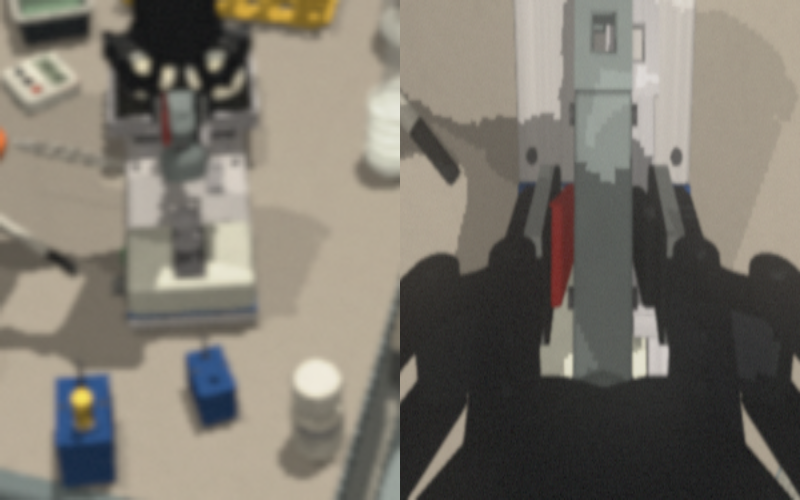

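The side view shows the coupler clearly off the ball (ball exposed near crop (187,215)) and the pin in the large holder at (80,408). The wrist view shows both tabs pinched. The TCP rose 35 mm, which puts the drawbar at about 0.36 rad and the coupler about 57 mm up.

```bash
python3 -c "
from station import bot
s=bot.sense();print(s['dq'],s['width'],s['gripper_force']);print(bot.finish_job())"
```

```text
[-1.38460809e-03 -1.67394674e-03  7.98475398e-04 -2.89046941e-04
  3.43882548e-05  4.82352536e-04] 0.37631285142566767 60.74581325054169
the job is handed in; nothing more can be done
None
```

I've handed the job in at about 11.4 s; no verdict came back. The lock pin is home in the larger blue holder, and the arm is holding the drawbar by both pinched tabs with the coupler about 57 mm up (worked out from the tool's rise).

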